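# Find the slip angle of a tin on a tilting ramp and gauge it

## Task

Take the red tongue of the tilting ramp and raise it slowly until the round tin slides down to the lip, then stop at that angle at once, so that the block of sticky notes beside it does not slide too, and leave the ramp there on its stiff hinge. Then note the angle: slide the ball-ended gauge along the bench under the raised ramp, towards the hinge, until its ball just bears gently against the black shoe under the ramp without forcing it, and let go.

Things in the scene. Friction and masses are not known exactly. Their poses are not given: they have to be found in the camera images.
- ramp (a joint): angle of the hinged white ramp plate (165 mm long, 164 mm wide, 6 mm thick), rad: 0 = level, grows as the free end is raised, up to 0.75. The hinge is stiff (about 2.4 N m of friction, so about 16 to 19 N to lift it at the tongue) and the ramp stays where it is left. A square-edged lip 12 mm high at the hinge end stops what slides down. Between 0.36 and 0.56 rad the tin starts to slip (differs each time); the notes would slip about 0.1 rad later.
- tester_hinge (a point): centre of the hinge axis, on the fixed blue base of the ramp, 30 mm above the bench. Its x axis points level from the hinge towards the free end of the ramp, its y axis lies along the hinge, z is up. The base has two rails 12 mm high along the bench at 87 to 101 mm either side of the centre line, 190 mm long from the hinge; the bench between them is clear for the gauge.
- ramp_underside (a point): point of the ramp on the hinge axis (same place as the hinge), turning with the ramp: x up the slope towards the free end, y along the hinge, z square to the plate. The underside of the white plate is its plane z = 0. Under it, at x = 58 to 162 mm and 44 mm wide about the centre line, hangs a flat black bearing shoe parallel to the plate; its lower face lies 3 to 9 mm below the plate, set differently each time and not measured, and stays put.
- ramp_tongue (a point): centre of the red upright grip tongue on the middle of the ramp's free end, 182 mm from the hinge: 12 mm thick along the hinge direction (grip across this), 26 mm high, standing 27 mm out from the plate's end, 13 mm to its top and bottom edges. Axes as the ramp's.
- tin: light grey round tin, 61 mm diameter, 32 mm high, standing on the ramp in one of its two lanes; origin at the centre of its underside. It starts 112 to 124 mm up the slope from the hinge; lying against the lip its centre is 40 mm from the hinge.
- notes: yellow block of sticky notes, 51 x 51 x 14 mm, in the other lane; origin at the centre of its underside. It starts 112 to 124 mm up the slope from the hinge.
- gauge_grip (a point): grip point of the gauge, on its blue square post (20 x 20 mm, top 115 mm above the bench), 98 mm above the bench. The gauge is a loose steel foot 185 x 46 x 14 mm that slides flat on the bench, about 0.4 kg (0.3 to 0.5), so it drags with 1 to 3 N before the ball touches anything. Its x axis points along the foot from the post to the ball; y is across it, z up.
- gauge_ball (a point): centre of the brass ball (8 mm radius) on the gauge's stem, 70 mm above the bench and 150 mm ahead of the post along the gauge's x axis. When it bears, this centre lies 8 mm below the lower face of the ramp's black shoe (11 to 17 mm below the plate). The touch is felt as a few newtons more resistance to the push; press with no more than a few newtons (over 12 N between ball and ramp would force it).
- power_strip: fixed power strip with plugs lying on the bench, 55 mm wide along its x, 250 mm long along its y (which lies across in front of the robot), 45 mm high without plugs; origin under its middle. Keep the gauge's foot clear of it on the way (slide round its left end, or lift the gauge over).
- vial: bystander: amber vial with black cap, 23 mm diameter, 45 mm high; origin under its centre
- beaker: bystander: clear beaker, 61 mm diameter, 76 mm high; origin under its centre
- timer: bystander: white bench timer, 66 x 62 x 18 mm; origin under its centre

How it is judged:
By the outcome, as a careful person would: the job done as asked, in the order asked, and still so for the second after the job is handed in, with the robot touching nothing.
It also fails if it takes over 72 s, if anything falls off the work surface, if the arm or the gripper's body presses on something with over 40 N, if the wrist force passes 120 N, or if a joint passes its speed limit or range.

## Robot

A 6-joint arm with a two-finger parallel gripper is mounted at the origin on a cart in front of the work surface, level with it; the furniture and walls round the work are solid. World frame = base frame: x ahead of the robot, y to its left, z up, the work surface at z = 0. Lengths are in mm, angles in degrees, forces in N, time in s.
With the tool pointing down it reaches from about 325 to 1000 mm from the base axis. Payload 5.1 kg.
Tool frame: the origin (TCP) lies at the very end of the fingers, on their centre line; the grasp point (between the pads) lies 19 mm behind it; z points along the fingers, y is the line along which they close (so a half turn about z gives the same grasp; the last joint's range is limited). The gripper opens to 85 mm and grips with 20 to 120 N. Pads are 22 mm wide; open, the fingers measure 114 mm over their backs; the gripper's body (76 mm by 85 mm) begins 54 mm behind the grasp point. The pads swing forward as they close: fully open they stand 13 mm farther back than shut.
Start: joints at [68.09, 7.093, 94.555, -0, 78.352, -4.733], TCP at [191.985, 620.988, 197.822] pointing down, gripper open.
Joint ranges: [-149.61, 149.61], [-58.7, 133.49], [1.44, 155.28], [-77.14, 257.14], [18.33, 153.61], [-166.67, 166.67]. Speed limits (degrees/s): [147.25, 147.25, 180, 180, 180, 180].

## Interface

Orientations are given as a 3x3 rotation matrix whose columns are the frame's x, y, z axes.
In Python, from plant import telemetry, optics, close_job gives the robot as it stands.
- The arm moves only by the tool carry_out, never from a script. Its argument "commands" is a list of rows, each a list of 6 numbers: the shift along the tool's x, y, z in mm, then the turn, a rotation vector about the tool's x, y, z in rad. In form: [[tx, ty, tz, ax, ay, az], ...]. A call has 1 to 12 rows; each row is the pose to reach, as a shift and turn from the pose commanded when the call began, along the tool's axes at that moment; what a row does not reach only later rows make up. A row lasts 1/12 s, in which the tool goes at most 41.7 mm and 7.16 degrees, less where a joint would pass 70% of its speed; a pose out of reach is approached as far as the arm can. A call with a gripper value outside its range is refused whole. "gripper" is the closure, from -1 (fully open) to 1 (shut), set as the call begins (left out, the last holds). The fingers move at their own pace and stop on an object; the grip force is fixed at half the most. Time passes only in rows, so rows that repeat a pose let the fingers close. It gives the time, the measured TCP pose, the force, the opening and the grip force at its end, in the units of the state.
- telemetry.observe(): the state, without advancing time (a new reading comes with each control period).
- optics.grab_frame(name): name is "side" or "top" or "wrist"; returns (picture, depth): 480x640x3 uint8, red, green, blue; 480x640 float32, mm along the optical axis (not along the pixel's ray), 0 where there is no reading.
- optics.calibration(name): a dict with "K" (3x3 intrinsics, pixels), "rvec" (rotation vector, rad) and "tvec" (3), from world to camera coordinates, as OpenCV has them. Camera axes: x right, y down, z forward; pixel columns grow to the right and rows downward; lengths in mm; the calibration is good to about 2 mm. The wrist camera is an equidistant fisheye: a pixel r from the principal point sees the ray r / f radians off the axis. A picture is of the moment at which its call begins: read the wrist's pose just before it. calibration takes no time and is no camera call; for the wrist camera it gives the pose at the moment of the call.
- close_job(): hands the job in; it is judged then, once.
Trained networks look in the newest picture that a camera, given by its name, has taken for a name from the list of things; names that differ only in an ending like _2 or _b are one class to them, and where a whole thing is asked for, a point or a joint stands for the part that bears it (a point fixed in the world has none). Each returns a list of dicts, best first, with "p" (0 to 1); they miss things now and then, are a little off and sometimes report something else, mostly with a low value. They report only what shows in the picture. A call takes as long as a camera call.
- optics.find_in(name, camera): "xyz" ([x, y, z] in mm, in the coordinates of the camera as it stood for that picture, good to about 4 mm: the middle of the surface that is visible of it).
- optics.outline_of(name, camera): "region" (480x640 bool, what is visible of it).
- optics.spot_point(name, camera): "xyz" ([x, y, z] in mm, in the coordinates of the camera as it stood for that picture, good to about 4 mm: a listed point, or the origin of a listed thing).
The state is a dict: "time_s": time; "joints": joint angles; "qvel": joint speeds; "joint_torque": joint torques, N m; "tool_pos": TCP position; "orientation": TCP orientation; "ft_force": force on the tool from outside, world axes, zero at the start; "wrist_torque": the same for the moment, N m; "opening": finger opening in mm; "grasp_force": force on a finger pad.
Only numpy, scipy, OpenCV 4.12 (cv2) and the standard library are available. Lean on these libraries where they do the work, as an engineer would, in place of code of your own. Each camera call takes 0.05 s, during which the arm holds its last target. There are 200 camera calls.

## Working session

There is one attempt and no reset: what is moved stays moved. The work goes in short steps, Python scripts to look and compute and a tool call to move; the robot and the scene stay as the last step left them, time stands still between calls to the robot, and variables do not carry over. Pictures are saved under pics/ and viewed, at most 10 in all, crops included, and the job is handed in when it is done.

Besides the shell and the picture viewer there is one more tool, called after ">>>" by a JSON object that holds its "name" and its "arguments". carry_out: Moves the arm, as the interface text tells. Its arguments: {"type":"object","properties":{"commands":{"type":"array","items":{"type":"array","items":{"type":"number"}}},"gripper":{"type":"number"}},"required":["commands"]}

```bash
mkdir -p pics
cat > h.py <<'E'
import numpy as np, cv2
from plant import telemetry, optics, close_job
np.set_printoptions(precision=1,suppress=True)
def cal(n):
    c=optics.calibration(n); R=cv2.Rodrigues(np.array(c["rvec"],float))[0]; return np.array(c["K"]),R,np.array(c["tvec"],float).ravel()
def toW(n,p,c=None):
    K,R,t=c or cal(n); return R.T@(np.array(p)-t)
def spot(name,cam,f=None):
    r=(f or optics.spot_point)(name,cam)
    return [(round(d["p"],2),toW(cam,d["xyz"])) for d in r[:2]]
def cloud(n,depth):
    K,R,t=cal(n); v,u=np.mgrid[:480,:640]; z=depth.astype(float)
    P=np.stack([(u-K[0,2])/K[0,0]*z,(v-K[1,2])/K[1,1]*z,z],-1)
    W=(P-t)@R; W[depth==0]=np.nan; return W
def save(n,pic): cv2.imwrite(f"pics/{n}.png",pic[...,::-1])
E
python3 - <<'E'
from h import *
for c in ("top","side"):
    p,d=optics.grab_frame(c); save(c+"0",p); np.save(c+"0d.npy",d)
    print(c,cal(c)[1].T@-cal(c)[2])
    for n in ["tester_hinge","ramp_underside","ramp_tongue","tin","notes","gauge_grip","gauge_ball","power_strip","vial","beaker","timer"]:
        print(n,spot(n,c))
s=telemetry.observe();print(s)
E
```

```text
top [ 349.3   59.8 1090.2]
tester_hinge [(0.76, array([476.9, 350.1,  31.6])), (0.2, array([514. , 227.1,  38. ]))]
ramp_underside [(0.62, array([476.6, 351.9,  29.6]))]
ramp_tongue [(0.57, array([473.4, 169.3,  32.7]))]
tin [(0.67, array([514. , 226.2,  38.9]))]
notes [(0.89, array([434.8, 239.3,  36.4])), (0.4, array([513.2, 227.9,  37.1]))]
gauge_grip [(0.64, array([ 440.6, -174.8,   99.1]))]
gauge_ball [(0.61, array([475.1, -25.2,  71.5]))]
power_strip []
vial [(0.62, array([652.8,  67.4,  -3.2]))]
beaker [(0.84, array([669.1, 146.6,   2.3]))]
timer [(0.63, array([ 349.8, -251.3,   -3.6]))]
side [ 314.3 -934.9  608.8]
tester_hinge [(0.59, array([474.3, 351.7,  34.3]))]
ramp_underside [(0.59, array([477.3, 347.6,  29.8])), (0.5, array([474.9, -27. ,  66.1]))]
ramp_tongue [(0.89, array([465.3, 174.4,  34.7]))]
tin [(0.69, array([506.4, 224.4,  38.5]))]
notes [(0.71, array([477. , 349.3,  34.1])), (0.68, array([425.8, 238.7,  37.4]))]
gauge_grip [(0.68, array([ 441.4, -175.3,   98.7]))]
gauge_ball [(0.77, array([477.5, -30.7,  66.7]))]
power_strip [(0.17, array([647.7,  60.7,   1.1]))]
vial [(0.74, array([646.3,  57.4,   1.3]))]
beaker [(0.57, array([664. , 148.2,   1.2]))]
timer [(0.62, array([ 348. , -253.4,    1.9]))]
{'time_s': 1.2, 'joints': array([68.1,  7.1, 94.6, -0. , 78.4, -4.7]), 'qvel': array([-0.,  0., -0., -0., -0.,  0.]), 'joint_torque': array([ -0. , -42.4, -36.6,  -0. ,   0. ,   0. ]), 'tool_pos': array([192. , 621. , 197.8]), 'orientation': array([[-1. ,  0.3, -0. ],
       [ 0.3,  1. , -0. ],
       [-0. , -0. , -1. ]]), 'ft_force': array([-0.5, -0.8,  0.1]), 'wrist_torque': array([-0.,  0.,  0.]), 'grasp_force': 0.0, 'opening': 85.32814841682303}
```

```bash
ls pics
```

```text
side0.png
top0.png
```

View pics/top0.png

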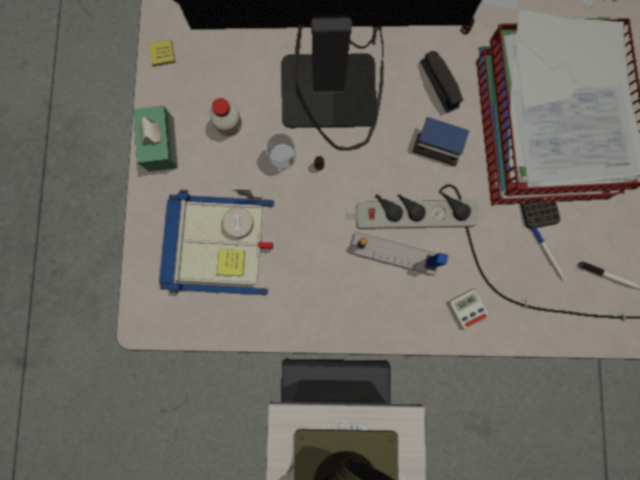

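View pics/side0.png

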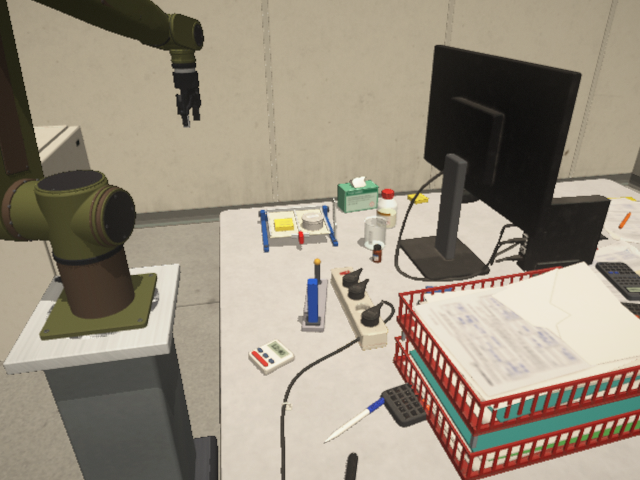

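Top view: the ramp's hinge is at the left (col ~175, row 245), with its free end and red tongue to the right (266, 245). The tin (237, 222) sits in the far lane and the notes (231, 262) in the near lane. The gauge runs from ball (362, 243) to post (437, 261), with the strip just beyond it (rows 200–228, cols 357–478). The side view agrees.

Run:
```python
from h import *
p=cv2.imread("pics/top0.png"); d=np.load("top0d.npy"); W=cloud("top",d)
hsv=cv2.cvtColor(p,cv2.COLOR_BGR2HSV); H,S,V=[hsv[...,i].astype(int) for i in range(3)]
def rect(name,m):
    q=W[m&np.isfinite(W[...,0])]
    r=cv2.minAreaRect(q[:,:2].astype(np.float32)); print(name,len(q),"med",np.median(q,0),"z",np.percentile(q[:,2],[5,50,95]),"rect",np.array(r[0]),np.array(r[1]),round(r[2],1)); return q
v,u=np.mgrid[:480,:640]
blue=(H>95)&(H<130)&(S>110)
red=((H<8)|(H>172))&(S>150)
rect("base",blue&(u<280)&(v>180)&(v<300))
for n,a,b in(("railfar",190,212),("railnear",280,300)):
    q=rect(n,blue&(u>195)&(u<280)&(v>a)&(v<b)); l=np.polyfit(q[:,1],q[:,0],1); print(np.degrees(np.arctan(l[0])),np.polyval(l,[350,172]))
rect("tongue",red&(u>250)&(u<280)&(v>235)&(v<255))
q=rect("post",blue&(u>420)&(u<455)&(v>245)&(v<275)&(W[...,2]>105))
q=rect("foot",(u>340)&(u<455)&(v>225)&(v<280)&(W[...,2]>8)&(W[...,2]<20)&(W[...,0]<505))
s=(u>340)&(u<490)&(v>180)&(v<235)&(W[...,2]>25)
q=rect("strip",s&(W[...,2]<52)); print(q[:,0].min(),q[:,1].max(),q[:,1].min()); print("plug z",np.nanmax(W[s][:,2]))
q=rect("plate",(u>180)&(u<265)&(v>203)&(v<287)&(V>150)&(W[...,2]>30)&(W[...,2]<42)&(S<90))
for n in("tester_hinge","ramp_tongue","gauge_grip","gauge_ball"):
    for k in range(1):
        for c in("top",):
            print(n,spot(n,c))
s=telemetry.observe();print(s["time_s"],np.array2string(s["orientation"],precision=4))
```

```text
base 1936 med [466.2 363.2  20.4] z [ 9.8 20.4 38.3] rect [474.3 276.8] [220.  199.7] 88.0
railfar 283 med [567.1 253.5  12.3] z [ 8.6 12.3 15.4] rect [566.9 244.5] [162.   10.2] 87.5
2.5502018918577556 [571.6 563.7]
railnear 344 med [379.5 247.8  12.2] z [ 8.7 12.2 15.1] rect [379.5 243.4] [146.6  10.8] 87.8
2.235063091279148 [383.6 376.6]
tongue 62 med [469.5 171.3  45.7] z [42.2 45.7 48.4] rect [469.3 171.3] [26.   8.6] 89.5
post 93 med [ 442.2 -169.1  114.1] z [110.6 114.1 117.6] rect [ 441.5 -170. ] [17.6 17.9] 78.6
foot 1676 med [461.6 -92.1  13.6] z [10.1 13.6 17.3] rect [460.5 -96.3] [185.   46.8] 76.0
strip 2209 med [ 535.2 -144.5   42.6] z [33.1 42.6 47. ] rect [ 557.1 -138.8] [ 86.6 249.2] 1.4
511.20603200001136 -14.50446046480264 -263.36827445616626
plug z 66.15551673155139
plate 3644 med [466.7 287.8  36.1] z [33.  36.1 39.5] rect [473.1 263.7] [156.6 154.6] 87.9
tester_hinge [(0.76, array([476.9, 350.1,  31.6])), (0.2, array([514. , 227.1,  38. ]))]
ramp_tongue [(0.57, array([473.4, 169.3,  32.7]))]
gauge_grip [(0.64, array([ 440.6, -174.8,   99.1]))]
gauge_ball [(0.61, array([475.1, -25.2,  71.5]))]
1.4 [[-0.9554  0.2953  0.    ]
 [ 0.2953  0.9554  0.    ]
 [-0.      0.     -1.    ]]
```

>>> {"name": "carry_out", "arguments": {"commands": [[-398,-348,30,0,0,1.311],[-398,-348,30,0,0,1.311],[-398,-348,30,0,0,1.311],[-398,-348,30,0,0,1.311],[-398,-348,30,0,0,1.311],[-398,-348,30,0,0,1.311],[-398,-348,60,0,0,1.311],[-398,-348,60,0,0,1.311],[-398,-348,60,0,0,1.311],[-398,-348,60,0,0,1.311],[-398,-348,60,0,0,1.311],[-398,-348,60,0,0,1.311]], "gripper": -1}}

```text
time_s: 2.4
tool_pos: [453.2, 196.7, 143.3]
orientation: [[0.042, 0.999, 0.001], [0.999, -0.042, 0.0], [0.0, 0.001, -1.0]]
ft_force: [1.6, -0.3, 0.4]
opening: 85.6
grasp_force: 0.0
```

>>> {"name": "carry_out", "arguments": {"commands": [[-25,18,0,0,0,0],[-25,18,30,0,0,0],[-25,18,60,0,0,0],[-25,18,80,0,0,0],[-25,18,80,0,0,0]]}}

```text
time_s: 2.82
tool_pos: [465.7, 171.4, 58.1]
orientation: [[0.041, 0.999, -0.009], [0.999, -0.041, -0.002], [-0.003, -0.009, -1.0]]
ft_force: [-1.6, 0.3, -0.7]
opening: 85.5
grasp_force: 0.0
```

Run:
```python
from h import *
s=telemetry.observe();print(s["tool_pos"],s["time_s"],s["joints"])
p,d=optics.grab_frame("wrist"); save("w0",p); print(spot("ramp_tongue","wrist"))
p,d=optics.grab_frame("side"); print(spot("ramp_tongue","side"));save("s1",p[190:290,220:360].repeat(4,0).repeat(4,1))
```

```text
[465.7 171.4  58.1] 2.8167 [ 14.   -4.6 120.6   0.   64.5  16.4]
[(0.8, array([471. , 172. ,  34.6]))]
[(0.92, array([468.1, 173.6,  32.3]))]
```

View pics/w0.png

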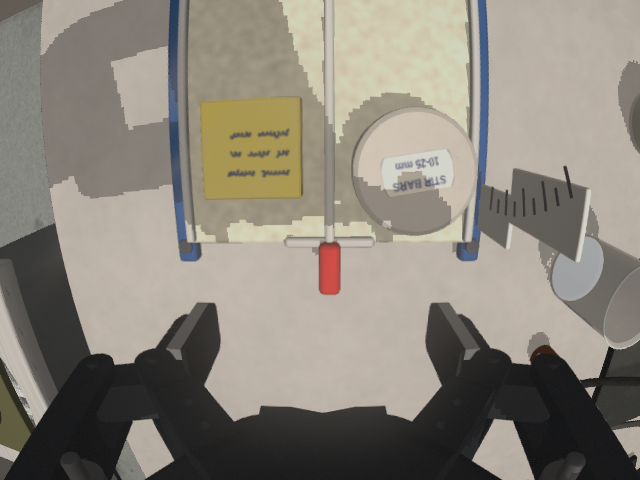

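The wrist view shows the tongue (330, 268) between the open fingers (205–440), with the notes in the left lane and the tin in the right. Going down slightly outward of centre.

>>> {"name": "carry_out", "arguments": {"commands": [[-4,4,0,0,0,0],[-4,4,15,0,0,0],[-4,4,30,0,0,0],[-4,4,43,0,0,0],[-4,4,43,0,0,0],[-4,4,43,0,0,0]]}}

```text
time_s: 3.52
tool_pos: [473.8, 168.7, 20.9]
orientation: [[0.04, 0.999, 0.001], [0.999, -0.04, 0.0], [0.0, 0.001, -1.0]]
ft_force: [-0.0, 0.2, 0.2]
opening: 85.4
grasp_force: 0.0
```

>>> {"name": "carry_out", "arguments": {"commands": [[0,0,0,0,0,0],[0,0,0,0,0,0],[0,0,0,0,0,0],[0,0,0,0,0,0],[0,0,0,0,0,0],[0,0,0,0,0,0],[0,0,0,0,0,0],[0,0,0,0,0,0]], "gripper": 1}}

```text
time_s: 4.18
tool_pos: [473.2, 168.7, 20.1]
orientation: [[0.04, 0.999, -0.0], [0.999, -0.04, 0.0], [-0.0, -0.0, -1.0]]
ft_force: [0.0, 0.1, 0.5]
opening: 0.3
grasp_force: 0.0
```

Run:
```python
from h import *
s=telemetry.observe();print(s["tool_pos"],s["time_s"],s["joints"],s["opening"],s["grasp_force"],s["ft_force"])
p,d=optics.grab_frame("wrist"); save("w1",p); print(spot("ramp_tongue","wrist"))
p,d=optics.grab_frame("side"); print(spot("ramp_tongue","side"))
```

```text
[473.2 168.7  20.1] 4.1833 [ 13.5  -1.  121.4   0.   59.7  15.8] 0.2608427503915837 0.0 [0.  0.1 0.5]
[(0.62, array([470. , 168.5,  28.8]))]
[(0.83, array([466.9, 175. ,  33.6]))]
```

View pics/w1.png

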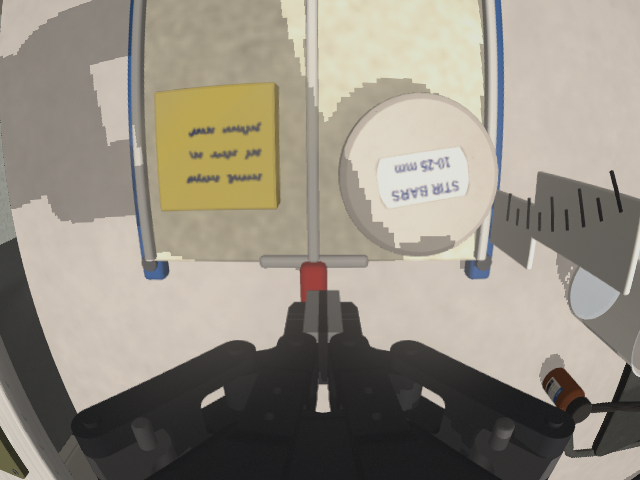

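The fingers shut without the tongue. They show at (322, 292–340), and the tongue (314, 262–292) lies partly hinge-ward of them. Measuring the offset with depth.

```bash
cat >> h.py <<'E'
def fish(u,v,z,c):
    K,R,t=c; a=(u-K[0,2])/K[0,0]; b=(v-K[1,2])/K[1,1]; r=np.hypot(a,b); k=np.tan(r)/np.maximum(r,1e-9)
    P=np.stack([a*k*z,b*k*z,z+0*a],-1); return (P-t)@R
E
python3 - <<'E'
from h import *
c=cal("wrist"); p,d=optics.grab_frame("wrist"); v,u=np.mgrid[:480,:640]; W=fish(u,v,d.astype(float),c)
print("cam",-c[1].T@c[2],c[0][0,0])
for vv in range(250,370,8): print(vv,p[vv,314],W[vv,314],p[vv,322],W[vv,322],p[vv,330])
s=telemetry.observe(); t=s["tool_pos"]
for n,q in(("tcp",t),("tong",[470,172,46])):
    P=c[1]@np.array(q)+c[2]; th=np.arctan2(np.hypot(*P[:2]),P[2]); ph=np.arctan2(P[1],P[0]); print(n,c[0][0,2]+c[0][0,0]*th*np.cos(ph),c[0][1,2]+c[0][1,1]*th*np.sin(ph))
p,d=optics.grab_frame("side")
save("s2",cv2.resize(p[205:265,250:350],(800,480)))
E
```

```text
cam [476.9 242.2 196.3] 371.64829954431775
250 [156 150 142] [471.1 191.6  41.7] [167 158 139] [474.5 189.3  35.2] [167 159 140]
258 [155 150 142] [471.  188.3  42.9] [150 145 138] [474.4 186.6  38.6] [150 144 137]
266 [134  65  58] [470.9 185.2  44.8] [124  62  57] [474.3 184.9  44.1] [144 140 132]
274 [155  66  60] [470.8 182.4  47. ] [147  65  60] [474.2 181.7  45.6] [206 194 183]
282 [155  66  61] [470.5 178.   45.5] [147  65  60] [474.1 177.8  45.4] [208 197 185]
290 [119  76  71] [470.4 174.2  45.8] [94 62 58] [473.9 174.   45.6] [141 134 127]
298 [100  96  92] [471.  179.1  64.2] [63 59 56] [474.2 179.7  65.6] [100  95  92]
306 [99 95 91] [471.2 179.9  72.8] [61 57 53] [474.2 179.7  72.5] [98 94 91]
314 [99 95 91] [471.3 179.5  78.3] [61 56 53] [474.2 179.3  78.2] [99 95 91]
322 [96 93 89] [471.5 179.9  85. ] [58 54 51] [474.2 179.6  84.6] [96 92 89]
330 [95 92 89] [471.6 180.   90.6] [53 50 47] [474.2 179.6  89.9] [96 93 89]
338 [53 52 50] [471.8 180.8  96.9] [58 55 53] [474.1 177.6  91.9] [106 103  99]
346 [51 49 47] [471.9 180.7 101.3] [55 53 52] [474.  174.   91.1] [49 46 45]
354 [47 45 43] [471.8 179.2 103.5] [55 52 50] [473.9 170.6  90.9] [46 44 43]
362 [43 41 41] [471.8 177.8 105.6] [49 47 45] [473.7 167.5  91.4] [45 44 43]
tcp 321.2290441993742 279.04471274957444
tong 313.40558791408 294.7939375919248
```

View pics/s2.png

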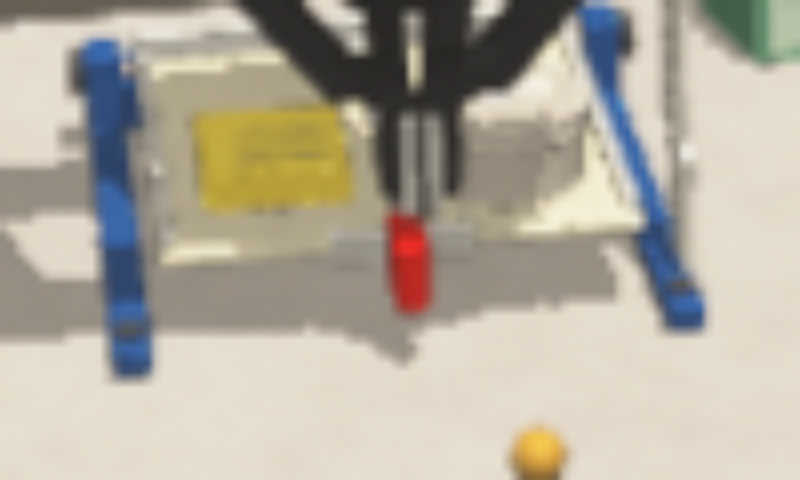

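Run:
```python
from h import *
p,d=optics.grab_frame("side"); W=cloud("side",d)
for v in range(217,244,2): print(v,p[v,302],W[v,302],p[v,300],W[v,300])
p,d=optics.grab_frame("top"); W=cloud("top",d)
m=(W[...,2]>50)&(abs(W[...,0]-473)<60)&(abs(W[...,1]-175)<60); print(np.c_[W[m]][::40][:12])
```

```text
217 [42 41 39] [472.9 166.7  95.1] [47 46 45] [466.9 161.4  98.1]
219 [74 71 66] [471.6 159.   93. ] [105 102  96] [466.2 157.8  94.1]
221 [80 76 71] [471.3 157.8  87.9] [132 128 120] [466.4 160.6  87.1]
223 [80 76 71] [470.9 156.   83. ] [131 127 118] [465.8 157.7  82.7]
225 [80 76 71] [nan nan nan] [128 124 115] [465.5 156.4  77.5]
227 [97 93 86] [470.2 154.   72.4] [128 125 115] [465.8 159.6  70.1]
229 [97 93 86] [470.8 159.2  64. ] [130 126 118] [465.8 161.4  63.4]
231 [97 84 77] [470.2 156.2  59.6] [151 120 111] [465.3 159.1  58.7]
233 [161  65  57] [472.4 172.5  45.5] [163  38  33] [467.2 173.6  45.5]
235 [231  42  36] [470.7 161.7  45. ] [236  46  38] [464.7 157.2  47.9]
237 [188  41  34] [469.7 155.8  42.2] [180  40  35] [463.8 151.9  44.7]
239 [188  41  35] [469.  151.9  38.2] [180  39  34] [464.2 155.7  36.8]
241 [187  41  35] [469.4 156.3  29.9] [175  40  34] [463.9 155.3  31.1]
243 [176  64  58] [469.4 157.5  23.3] [160  61  54] [463.8 155.6  24.9]
[[526.5 128.4 341.9]
 [516.6 126.7 358.6]
 [512.2 123.1 365.6]
 [511.3 150.2 354.4]
 [509.1 145.4 357.7]
 [507.8 148.3 356.9]
 [506.  158.3 357.7]
 [504.6 175.9 355.7]
 [504.7 117.6 359.7]
 [502.  141.6 363.8]
 [501.4 180.  356.5]
 [499.8 121.  368.8]]
```

Both cameras put the fingertips at z≈58 while the reported TCP z is 20. The real tips sit about 38 mm short of the reported TCP, along the tool axis. I'll reopen, then lower 40 mm in stages while watching the force.

>>> {"name": "carry_out", "arguments": {"commands": [[0,-3,0,0,0,0],[0,-3,0,0,0,0],[0,-3,0,0,0,0],[0,-3,0,0,0,0],[0,-3,0,0,0,0],[0,-3,5,0,0,0],[0,-3,10,0,0,0],[0,-3,15,0,0,0],[0,-3,20,0,0,0],[0,-3,20,0,0,0]], "gripper": -1}}

```text
time_s: 5.42
tool_pos: [469.0, 168.5, -1.6]
orientation: [[0.04, 0.999, -0.003], [0.999, -0.04, -0.001], [-0.001, -0.003, -1.0]]
ft_force: [-0.2, 0.5, -0.2]
opening: 85.3
grasp_force: 0.0
```

>>> {"name": "carry_out", "arguments": {"commands": [[0,0,4,0,0,0],[0,0,8,0,0,0],[0,0,12,0,0,0],[0,0,16,0,0,0],[0,0,20,0,0,0],[0,0,20,0,0,0]]}}

```text
time_s: 5.92
tool_pos: [469.5, 168.6, -20.9]
orientation: [[0.04, 0.999, -0.002], [0.999, -0.04, -0.0], [-0.0, -0.002, -1.0]]
ft_force: [0.2, -0.5, -0.9]
opening: 85.5
grasp_force: 0.0
```

>>> {"name": "carry_out", "arguments": {"commands": [[0,0,0,0,0,0],[0,0,0,0,0,0],[0,0,0,0,0,0],[0,0,0,0,0,0],[0,0,0,0,0,0],[0,0,0,0,0,0],[0,0,0,0,0,0],[0,0,0,0,0,0]], "gripper": 1}}

```text
time_s: 6.58
tool_pos: [469.0, 168.9, -19.6]
orientation: [[0.04, 0.999, -0.003], [0.999, -0.04, -0.0], [-0.0, -0.003, -1.0]]
ft_force: [-6.0, 0.1, 6.9]
opening: 11.1
grasp_force: 59.6
```

Gripped at 11 mm opening, as expected for the tongue. Next I'll swing the tool about the hinge to about 0.28 rad.

>>> {"name": "carry_out", "arguments": {"commands": [[-0.5,0,-1.8,0,-0.01,0],[-1.4,0,-5.5,0,-0.03,0],[-2.7,0,-11.1,0,-0.06,0],[-3.8,0,-16.6,0,-0.09,0],[-4.7,0,-22.3,0,-0.12,0],[-5.4,0,-27.9,0,-0.15,0],[-6.0,0,-33.6,0,-0.18,0],[-6.4,0,-39.2,0,-0.21,0],[-6.6,0,-44.0,0,-0.235,0],[-6.7,0,-47.8,0,-0.255,0],[-6.7,0,-50.6,0,-0.27,0],[-6.7,0,-52.5,0,-0.28,0]]}}

```text
time_s: 7.58
tool_pos: [468.6, 161.7, 31.5]
orientation: [[0.038, 0.999, -0.014], [0.96, -0.04, -0.278], [-0.278, -0.003, -0.96]]
ft_force: [0.6, -1.1, -14.7]
opening: 10.8
grasp_force: 58.5
```

```bash
cat > look.py <<'E'
from h import *
s=telemetry.observe(); o=s["orientation"]
print("t",s["time_s"],"tcp",s["tool_pos"],"tilt",round(float(np.arctan2(np.hypot(*o[:2,2]),-o[2,2])),4),"F",s["ft_force"],"grip",round(s["opening"],1),s["grasp_force"],"j",s["joints"])
p,d=optics.grab_frame("wrist")
for n in("tin","notes","ramp_tongue","ramp_underside"):
    for pr,q in spot(n,"wrist")[:1]:
        r=q-np.array([477.4,352,30]); print(n,pr,q,"horiz",round(float(-.04*r[0]-.999*r[1]),1),"slope dist",round(float(np.hypot(-.04*r[0]-.999*r[1],r[2])),1),"ang",round(float(np.arctan2(r[2],-r[1])),3))
E
python3 look.py
```

```text
t 7.5833 tcp [468.6 161.7  31.5] tilt 0.2822 F [  0.6  -1.1 -14.7] grip 10.8 58.454182147979736 j [ 21.9   3.  117.4 -15.9  67.3  31.3]
tin 0.93 [513.4 232.5  69.3] horiz 117.9 slope dist 124.3 ang 0.318
notes 0.67 [432.  241.7  63.6] horiz 112.0 slope dist 116.9 ang 0.296
ramp_tongue 0.8 [470.4 178.7  79.8] horiz 173.4 slope dist 180.5 ang 0.28
```

>>> {"name": "carry_out", "arguments": {"commands": [[-0.5,0,-1.8,0,-0.01,0],[-1.2,0,-4.6,0,-0.025,0],[-2.1,0,-8.3,0,-0.045,0],[-2.7,0,-11.1,0,-0.06,0],[-3.1,0,-12.9,0,-0.07,0],[-3.1,0,-12.9,0,-0.07,0]]}}

```text
time_s: 8.33
tool_pos: [468.7, 162.7, 45.8]
orientation: [[0.037, 0.999, -0.017], [0.938, -0.04, -0.345], [-0.345, -0.003, -0.938]]
ft_force: [-6.7, -0.9, -14.7]
opening: 11.0
grasp_force: 58.8
```

```bash
python3 look.py
```

```text
t 8.3333 tcp [468.7 162.7  45.8] tilt 0.3526 F [ -6.7  -0.9 -14.7] grip 11.0 58.82601499557495 j [ 24.    3.8 115.7 -19.   70.9  34.2]
tin 0.76 [513.5 237.   77.9] horiz 113.4 slope dist 123.1 ang 0.394
notes 0.66 [432.6 244.3  69.9] horiz 109.3 slope dist 116.4 ang 0.355
ramp_tongue 0.61 [469.6 179.8  96.3] horiz 172.3 slope dist 184.7 ang 0.368
```

>>> {"name": "carry_out", "arguments": {"commands": [[-0.25,0,-0.9,0,-0.005,0],[-0.5,0,-1.8,0,-0.01,0],[-0.7,0,-2.7,0,-0.015,0],[-0.7,0,-2.7,0,-0.015,0],[-0.7,0,-2.7,0,-0.015,0]]}}

```text
time_s: 9.0
tool_pos: [468.7, 162.9, 48.3]
orientation: [[0.037, 0.999, -0.017], [0.933, -0.041, -0.358], [-0.359, -0.003, -0.933]]
ft_force: [-5.4, -0.6, -16.4]
opening: 11.1
grasp_force: 58.6
```

```bash
python3 look.py
```

```text
t 9.0 tcp [468.7 162.9  48.3] tilt 0.3668 F [ -5.4  -0.6 -16.4] grip 11.1 58.64993870258331 j [ 24.4   4.  115.4 -19.7  71.6  34.7]
tin 0.8 [515.2 238.8  79.8] horiz 111.5 slope dist 122.1 ang 0.414
ramp_tongue 0.74 [468.9 183.2  95.7] horiz 168.9 slope dist 181.2 ang 0.371
```

>>> {"name": "carry_out", "arguments": {"commands": [[-0.25,0,-0.9,0,-0.005,0],[-0.5,0,-1.8,0,-0.01,0],[-0.7,0,-2.7,0,-0.015,0],[-0.7,0,-2.7,0,-0.015,0],[-0.7,0,-2.7,0,-0.015,0]]}}

```text
time_s: 9.67
tool_pos: [468.7, 163.1, 51.1]
orientation: [[0.037, 0.999, -0.018], [0.927, -0.041, -0.372], [-0.373, -0.003, -0.928]]
ft_force: [-6.3, -0.9, -15.9]
opening: 11.4
grasp_force: 58.7
```

```bash
python3 look.py
```

```text
t 9.6667 tcp [468.7 163.1  51.1] tilt 0.3819 F [ -6.3  -0.9 -15.9] grip 11.4 58.66630017757416 j [ 24.8   4.2 115.1 -20.3  72.4  35.3]
tin 0.6 [510.9 238.5  84.7] horiz 112.1 slope dist 124.7 ang 0.449
notes 0.85 [430.3 247.7  74.1] horiz 106.1 slope dist 114.9 ang 0.4
ramp_tongue 0.78 [470.3 182.9  97.6] horiz 169.2 slope dist 182.2 ang 0.38
```

>>> {"name": "carry_out", "arguments": {"commands": [[-0.25,0,-0.9,0,-0.005,0],[-0.5,0,-1.8,0,-0.01,0],[-0.7,0,-2.7,0,-0.015,0],[-0.7,0,-2.7,0,-0.015,0],[-0.7,0,-2.7,0,-0.015,0]]}}

```text
time_s: 10.33
tool_pos: [468.7, 163.4, 53.8]
orientation: [[0.037, 0.999, -0.018], [0.922, -0.041, -0.386], [-0.387, -0.003, -0.922]]
ft_force: [-6.7, -1.1, -16.8]
opening: 10.9
grasp_force: 58.7
```

```bash
python3 look.py
```

```text
t 10.3333 tcp [468.7 163.4  53.8] tilt 0.3969 F [ -6.7  -1.1 -16.8] grip 10.9 58.68183732032776 j [ 25.2   4.4 114.7 -20.9  73.1  35.8]
tin 0.93 [514.9 239.   86.3] horiz 111.3 slope dist 124.7 ang 0.462
notes 0.59 [431.9 245.4  77.9] horiz 108.3 slope dist 118.4 ang 0.422
ramp_tongue 0.67 [469.6 184.   99.7] horiz 168.1 slope dist 182.0 ang 0.393
```

>>> {"name": "carry_out", "arguments": {"commands": [[-0.25,0,-0.9,0,-0.005,0],[-0.5,0,-1.8,0,-0.01,0],[-0.7,0,-2.7,0,-0.015,0],[-0.7,0,-2.7,0,-0.015,0],[-0.7,0,-2.7,0,-0.015,0]]}}

```text
time_s: 11.0
tool_pos: [468.7, 163.8, 56.6]
orientation: [[0.036, 0.999, -0.019], [0.916, -0.041, -0.4], [-0.4, -0.003, -0.916]]
ft_force: [-6.0, -1.3, -14.8]
opening: 11.0
grasp_force: 58.7
```

```bash
python3 look.py
```

```text
t 11.0 tcp [468.7 163.8  56.6] tilt 0.412 F [ -6.   -1.3 -14.8] grip 11.0 58.69636595249176 j [ 25.7   4.6 114.4 -21.5  73.9  36.4]
tin 0.65 [514.3 243.1  87.3] horiz 107.3 slope dist 121.7 ang 0.484
notes 0.63 [431.6 248.6  80.2] horiz 105.1 slope dist 116.5 ang 0.452
ramp_tongue 0.67 [467.6 186.  102. ] horiz 166.2 slope dist 181.1 ang 0.409
```

>>> {"name": "carry_out", "arguments": {"commands": [[-0.25,0,-0.9,0,-0.005,0],[-0.5,0,-1.8,0,-0.01,0],[-0.7,0,-2.7,0,-0.015,0],[-0.7,0,-2.7,0,-0.015,0],[-0.7,0,-2.7,0,-0.015,0]]}}

```text
time_s: 11.67
tool_pos: [468.7, 164.2, 59.4]
orientation: [[0.036, 0.999, -0.02], [0.909, -0.041, -0.414], [-0.414, -0.003, -0.91]]
ft_force: [-6.5, -2.5, -16.9]
opening: 11.4
grasp_force: 58.7
```

```bash
python3 look.py
```

```text
t 11.6667 tcp [468.7 164.2  59.4] tilt 0.427 F [ -6.5  -2.5 -16.9] grip 11.4 58.713483810424805 j [ 26.1   4.9 114.  -22.1  74.6  36.9]
tin 0.59 [517.2 241.8  85.5] horiz 108.5 slope dist 121.8 ang 0.467
notes 0.66 [431.2 248.3  79.8] horiz 105.4 slope dist 116.6 ang 0.448
ramp_tongue 0.6 [470.2 186.5 101.7] horiz 165.7 slope dist 180.5 ang 0.409
```

>>> {"name": "carry_out", "arguments": {"commands": [[-0.25,0,-0.9,0,-0.005,0],[-0.5,0,-1.8,0,-0.01,0],[-0.7,0,-2.7,0,-0.015,0],[-0.7,0,-2.7,0,-0.015,0],[-0.7,0,-2.7,0,-0.015,0]]}}

```text
time_s: 12.33
tool_pos: [468.8, 164.6, 62.1]
orientation: [[0.036, 0.999, -0.02], [0.903, -0.041, -0.427], [-0.428, -0.003, -0.904]]
ft_force: [-7.4, -1.7, -15.5]
opening: 11.0
grasp_force: 58.7
```

```bash
python3 look.py
```

```text
t 12.3333 tcp [468.8 164.6  62.1] tilt 0.442 F [ -7.4  -1.7 -15.5] grip 11.0 58.72697353363037 j [ 26.5   5.1 113.6 -22.7  75.4  37.4]
tin 0.82 [512.3 243.3  87.1] horiz 107.2 slope dist 121.5 ang 0.484
notes 0.69 [429.7 250.4  82.7] horiz 103.4 slope dist 116.1 ang 0.478
ramp_tongue 0.8 [469.  186.3 107.7] horiz 165.9 slope dist 183.2 ang 0.439
```

>>> {"name": "carry_out", "arguments": {"commands": [[-0.25,0,-0.9,0,-0.005,0],[-0.5,0,-1.8,0,-0.01,0],[-0.7,0,-2.7,0,-0.015,0],[-0.7,0,-2.7,0,-0.015,0],[-0.7,0,-2.7,0,-0.015,0]]}}

```text
time_s: 13.0
tool_pos: [468.8, 165.1, 64.9]
orientation: [[0.036, 0.999, -0.021], [0.897, -0.041, -0.441], [-0.441, -0.003, -0.897]]
ft_force: [-5.8, -3.5, -15.5]
opening: 11.2
grasp_force: 58.7
```

```bash
python3 look.py
```

```text
t 13.0 tcp [468.8 165.1  64.9] tilt 0.4571 F [ -5.8  -3.5 -15.5] grip 11.2 58.73998939990997 j [ 26.9   5.4 113.3 -23.3  76.2  37.9]
notes 0.61 [431.8 248.1  84.3] horiz 105.6 slope dist 118.8 ang 0.482
ramp_tongue 0.93 [470.2 189.9 108.7] horiz 162.2 slope dist 180.3 ang 0.452
```

```bash
python3 look.py
python3 - <<'E'
from h import *
optics.grab_frame("top"); print(spot("tin","top")); optics.grab_frame("side"); print(spot("tin","side"))
E
```

```text
t 13.25 tcp [468.8 165.2  64.9] tilt 0.4569 F [ -5.4  -2.5 -15.5] grip 11.1 58.74801814556122 j [ 26.9   5.4 113.3 -23.3  76.1  37.8]
tin 0.78 [512.6 243.7  90.7] horiz 106.8 slope dist 122.8 ang 0.511
notes 0.58 [430.5 250.4  83.7] horiz 103.3 slope dist 116.5 ang 0.486
ramp_tongue 0.9 [471.3 186.8 108.6] horiz 165.2 slope dist 183.0 ang 0.444
ramp_underside 0.63 [653.   61.6   1.3] horiz 283.1 slope dist 284.6 ang -0.098
[(0.6, array([513.8, 240.8,  90.9]))]
[(0.47, array([506.8, 243.6,  88.7]))]
```

Not yet slipping; continuing.

>>> {"name": "carry_out", "arguments": {"commands": [[-0.25,0,-0.9,0,-0.005,0],[-0.5,0,-1.8,0,-0.01,0],[-0.7,0,-2.7,0,-0.015,0],[-0.7,0,-2.7,0,-0.015,0],[-0.7,0,-2.7,0,-0.015,0]]}}

```text
time_s: 14.12
tool_pos: [468.8, 165.7, 67.7]
orientation: [[0.035, 0.999, -0.021], [0.89, -0.041, -0.454], [-0.455, -0.003, -0.891]]
ft_force: [-7.0, -2.9, -15.0]
opening: 11.2
grasp_force: 58.8
```

```bash
python3 look.py
```

```text
t 14.1167 tcp [468.8 165.7  67.7] tilt 0.4721 F [ -7.   -2.9 -15. ] grip 11.2 58.75667989253998 j [ 27.3   5.7 112.9 -23.8  76.9  38.3]
tin 0.81 [513.1 245.9  90.7] horiz 104.6 slope dist 120.9 ang 0.519
notes 0.72 [429.4 252.2  86.1] horiz 101.6 slope dist 116.1 ang 0.512
ramp_tongue 0.66 [470.2 189.4 111.2] horiz 162.7 slope dist 181.9 ang 0.463
```

>>> {"name": "carry_out", "arguments": {"commands": [[-0.25,0,-0.9,0,-0.005,0],[-0.5,0,-1.8,0,-0.01,0],[-0.7,0,-2.7,0,-0.015,0],[-0.7,0,-2.7,0,-0.015,0],[-0.7,0,-2.7,0,-0.015,0]]}}

```text
time_s: 14.78
tool_pos: [468.8, 166.2, 70.4]
orientation: [[0.035, 0.999, -0.022], [0.883, -0.041, -0.468], [-0.468, -0.003, -0.884]]
ft_force: [-6.1, -3.8, -15.1]
opening: 10.8
grasp_force: 58.8
```

```bash
python3 look.py
```

```text
t 14.7833 tcp [468.8 166.2  70.4] tilt 0.4871 F [ -6.1  -3.8 -15.1] grip 10.8 58.77165198326111 j [ 27.7   5.9 112.5 -24.4  77.7  38.8]
tin 0.62 [512.7 248.   88.7] horiz 102.5 slope dist 118.1 ang 0.513
notes 0.84 [430.  255.3  86.8] horiz 98.5 slope dist 113.7 ang 0.531
ramp_tongue 0.69 [472.3 192.1 114.9] horiz 159.9 slope dist 181.1 ang 0.488
```

>>> {"name": "carry_out", "arguments": {"commands": [[0,0,0,0,0,0],[0,0,0,0,0,0],[0,0,0,0,0,0]]}}

```text
time_s: 15.28
tool_pos: [468.8, 166.2, 70.4]
orientation: [[0.035, 0.999, -0.022], [0.883, -0.041, -0.467], [-0.468, -0.003, -0.884]]
ft_force: [-6.9, -2.5, -15.2]
opening: 11.3
grasp_force: 58.8
```

```bash
python3 look.py
```

```text
t 15.2833 tcp [468.8 166.2  70.4] tilt 0.487 F [ -6.9  -2.5 -15.2] grip 11.3 58.778958320617676 j [ 27.7   5.9 112.5 -24.4  77.7  38.8]
tin 0.65 [514.  278.2  74.9] horiz 72.3 slope dist 85.1 ang 0.546
notes 0.97 [429.7 249.1  88.6] horiz 104.7 slope dist 120.0 ang 0.518
ramp_tongue 0.94 [469.4 191.4 115.2] horiz 160.7 slope dist 181.9 ang 0.488
```

>>> {"name": "carry_out", "arguments": {"commands": [[-0.25,0,-0.9,0,-0.005,0],[-0.5,0,-1.8,0,-0.01,0],[-0.5,0,-1.8,0,-0.01,0],[-0.5,0,-1.8,0,-0.01,0],[-0.5,0,-1.8,0,-0.01,0]]}}

```text
time_s: 15.95
tool_pos: [468.8, 166.7, 72.3]
orientation: [[0.035, 0.999, -0.022], [0.878, -0.041, -0.476], [-0.477, -0.003, -0.879]]
ft_force: [-7.2, -3.0, -14.9]
opening: 10.9
grasp_force: 58.8
```

```bash
python3 look.py
```

```text
t 15.95 tcp [468.8 166.7  72.3] tilt 0.4969 F [ -7.2  -3.  -14.9] grip 10.9 58.79391968250275 j [ 28.    6.1 112.3 -24.8  78.2  39.1]
notes 0.73 [432.3 252.2  88.2] horiz 101.5 slope dist 117.0 ang 0.528
ramp_tongue 0.81 [468.8 189.9 114.8] horiz 162.3 slope dist 183.1 ang 0.482
```

The tin slid off at about 0.487 rad and the ramp is held at 0.497. Confirming where the tin is, then releasing.

>>> {"name": "carry_out", "arguments": {"commands": [[0,0,0,0,0,0],[0,0,0,0,0,0],[0,0,0,0,0,0],[0,0,0,0,0,0],[0,0,0,0,0,0],[0,0,0,0,0,0]]}}

```text
time_s: 16.7
tool_pos: [468.8, 166.7, 72.3]
orientation: [[0.035, 0.999, -0.022], [0.878, -0.041, -0.476], [-0.477, -0.003, -0.879]]
ft_force: [-7.5, -3.4, -15.1]
opening: 11.1
grasp_force: 58.8
```

```bash
python3 look.py
python3 - <<'E'
from h import *
p,d=optics.grab_frame("top"); print(spot("tin","top"),spot("notes","top"));
p,d=optics.grab_frame("wrist"); save("w2",p)
E
```

```text
t 16.7 tcp [468.8 166.7  72.3] tilt 0.4969 F [ -7.5  -3.4 -15.1] grip 11.1 58.79585266113281 j [ 28.    6.1 112.3 -24.8  78.2  39.1]
tin 0.35 [469.5 193.1 117.4] horiz 159.1 slope dist 181.5 ang 0.503
notes 0.64 [432.  252.5  89.3] horiz 101.2 slope dist 117.3 ang 0.538
ramp_tongue 0.9 [471.5 191.  117.7] horiz 161.1 slope dist 183.4 ang 0.499
[(0.22, array([667.8, 147.3,   3.9]))] [(0.71, array([432.7, 252.9,  87.2]))]
```

View pics/w2.png

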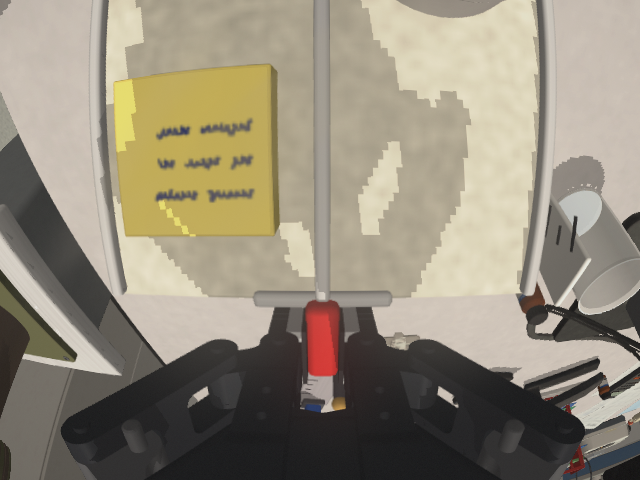

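The tin's edge is at the top of the view (~440, 5), gone down to the lip. The notes (197, 150) have not moved. Releasing and backing out along the tool axis.

>>> {"name": "carry_out", "arguments": {"commands": [[0,0,0,0,0,0],[0,0,0,0,0,0],[0,0,0,0,0,0],[0,0,0,0,0,0],[0,0,0,0,0,0],[0,0,-10,0,0,0],[0,0,-25,0,0,0],[0,0,-50,0,0,0],[0,0,-80,0,0,0],[0,0,-110,0,0,0],[0,0,-140,0,0,0],[0,0,-140,0,0,0]], "gripper": -1}}

```text
time_s: 18.15
tool_pos: [476.1, 237.2, 203.2]
orientation: [[0.038, 0.999, -0.009], [0.882, -0.038, -0.469], [-0.469, 0.01, -0.883]]
ft_force: [0.8, -0.5, 1.8]
opening: 85.4
grasp_force: 0.0
```

Run:
```python
from h import *
s=telemetry.observe(); print(s["time_s"],s["tool_pos"],np.array2string(s["orientation"],precision=4),s["ft_force"])
H=np.array([477.4,352,30])
for c in("top","side"):
    p,d=optics.grab_frame(c); save(c+"2",p); np.save(c+"2d.npy",d)
    for n in("ramp_tongue","tin","notes","gauge_grip","gauge_ball"):print(c,n,spot(n,c))
    if c=="top":
        W=cloud(c,d); m=(W[...,1]>195)&(W[...,1]<325)&(abs(W[...,0]-535)<22)&(W[...,2]<130)&(W[...,1]<270)
        q=W[m]; l=np.polyfit(q[:,1],q[:,2],1); print("plate top angle",np.arctan(-l[0]),len(q), "z at y=350",np.polyval(l,350), (q[:,2]-np.polyval(l,q[:,1])).std())
```

```text
18.15 [476.1 237.2 203.2] [[ 0.0385  0.9992 -0.0088]
 [ 0.8823 -0.0381 -0.4692]
 [-0.4691  0.0103 -0.8831]] [ 0.8 -0.5  1.8]
top ramp_tongue [(0.58, array([432.8, 255.6,  87.8])), (0.57, array([475.9, 195.1, 120. ]))]
top tin [(0.71, array([518.7, 318.4,  57.4]))]
top notes [(0.65, array([434.7, 258.8,  89.1])), (0.33, array([479. , -23.8,  70.4]))]
top gauge_grip [(0.63, array([ 440.4, -173.3,   97.4]))]
top gauge_ball [(0.72, array([476.3, -24.7,  71. ]))]
plate top angle -0.7104860362652978 908 z at y=350 177.65178217227358 40.1178578587045
side ramp_tongue [(0.93, array([466.6, 198.7, 123.1]))]
side tin [(0.46, array([514.4, 316.3,  52.7]))]
side notes [(0.5, array([431.9, 256.3,  87.9]))]
side gauge_grip [(0.96, array([ 444.4, -173. ,   97.2]))]
side gauge_ball [(0.9, array([475.3, -31.4,  64.9]))]
```

```bash
cat >> h.py <<'E'
from scipy.spatial.transform import Rotation as Ro
def rel(pos,R):
    s=telemetry.observe(); A=np.array(s["orientation"]); return A.T@(np.array(pos)-s["tool_pos"]), Ro.from_matrix(A.T@R).as_rotvec()
def down(deg):  # tool x at deg from world y toward world x
    a=np.radians(deg); x=[np.sin(a),np.cos(a),0]; z=[0,0,-1]; return np.array([x,np.cross(z,x),z]).T
E
python3 -c "
from h import *
t,r=rel([441.5,-171.5,130],down(13.5)); print(t,np.round(r,3))"
```

```text
[-325.7  -14.8  250.2] [0.  0.5 0.2]
```

```bash
python3 -c "
from h import *
t,r=rel([441.5,-171.5,130],down(13.5)); print(t,[round(float(a),3) for a in r])"
```

```text
[-325.7  -14.8  250.2] [0.048, 0.494, 0.191]
```

>>> {"name": "carry_out", "arguments": {"commands": [[-325.7,-14.8,250.2,0.048,0.494,0.191],[-325.7,-14.8,250.2,0.048,0.494,0.191],[-325.7,-14.8,250.2,0.048,0.494,0.191],[-325.7,-14.8,250.2,0.048,0.494,0.191],[-325.7,-14.8,250.2,0.048,0.494,0.191],[-325.7,-14.8,250.2,0.048,0.494,0.191],[-325.7,-14.8,250.2,0.048,0.494,0.191],[-325.7,-14.8,250.2,0.048,0.494,0.191],[-325.7,-14.8,250.2,0.048,0.494,0.191],[-325.7,-14.8,250.2,0.048,0.494,0.191],[-325.7,-14.8,250.2,0.048,0.494,0.191],[-325.7,-14.8,250.2,0.048,0.494,0.191]]}}

```text
time_s: 19.75
tool_pos: [441.1, -172.7, 129.8]
orientation: [[0.237, 0.972, -0.001], [0.972, -0.237, 0.001], [0.001, -0.001, -1.0]]
ft_force: [-0.0, 0.2, -0.1]
opening: 85.8
grasp_force: 0.0
```

Run:
```python
from h import *
s=telemetry.observe(); print(s["time_s"],s["tool_pos"],s["ft_force"])
p,d=optics.grab_frame("wrist"); save("w3",p); print("grip",spot("gauge_grip","wrist"),"ball",spot("gauge_ball","wrist"))
p,d=optics.grab_frame("top"); save("top3",p); W=cloud("top",d)
print("tin",spot("tin","top"),"notes",spot("notes","top"),"tongue",spot("ramp_tongue","top"))
for x0,a,b in((535,205,280),(405,290,335),(470,205,330)):
    m=(W[...,1]>a)&(W[...,1]<b)&(abs(W[...,0]-x0)<20); q=W[m]
    l=np.polyfit(q[:,1],q[:,2],1); e=q[:,2]-np.polyval(l,q[:,1]); q=q[abs(e)<2*e.std()]; l=np.polyfit(q[:,1],q[:,2],1)
    print("angle",np.arctan(-l[0]).round(4),"z@352",np.polyval(l,352),"sd",(q[:,2]-np.polyval(l,q[:,1])).std(),len(q))
for n in(130,60): 
    t,r=rel([441.5,-171.5,n],down(13.5)); print(n,t,[round(float(a),3) for a in r])
```

```text
19.75 [ 441.1 -172.7  129.8] [-0.   0.2 -0.1]
grip [(0.67, array([ 441.8, -168.3,  100. ]))] ball [(0.65, array([472.5, -25.3,  75. ]))]
tin [(0.88, array([518.2, 316. ,  56.4])), (0.18, array([649.3,  66.2,  -0.6]))] notes [(0.85, array([435.1, 255. ,  88. ]))] tongue [(0.77, array([473.4, 194.7, 118.7]))]
angle 0.3453 z@352 53.27562271004493 sd 16.570642943177567 723
angle 0.5512 z@352 22.382107969992006 sd 23.993824273668036 403
angle 0.485 z@352 41.06345113015959 sd 6.533101159420293 1140
130 [-1.6 -0.4  0.5] [0.001, -0.001, 0.003]
60 [-1.7 -0.4 70.5] [0.001, -0.001, 0.003]
```

View pics/w3.png

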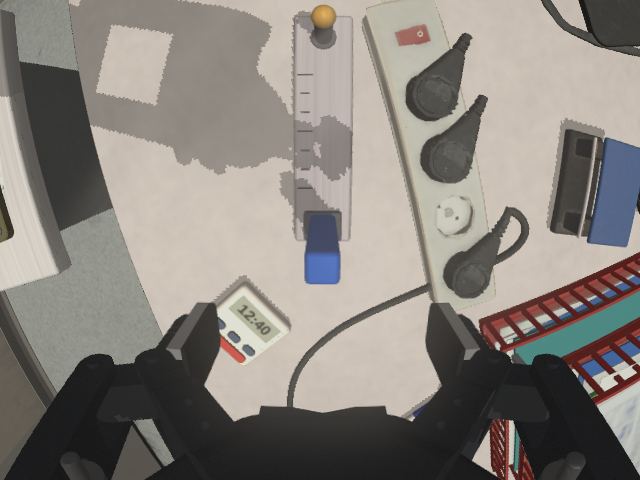

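Post top (322, 267) sits centred between the fingers, with the foot parallel to the tool's x axis. Descending to the grip height and closing.

>>> {"name": "carry_out", "arguments": {"commands": [[2,0,25,0,0,0],[2,0,45,0,0,0],[2,0,62,0,0,0],[2,0,76,0,0,0],[2,0,88,0,0,0],[2,0,88,0,0,0],[2,0,88,0,0,0]]}}

```text
time_s: 20.68
tool_pos: [442.2, -168.5, 41.9]
orientation: [[0.232, 0.973, -0.001], [0.973, -0.232, 0.001], [0.001, -0.001, -1.0]]
ft_force: [1.2, 0.9, 0.6]
opening: 85.1
grasp_force: 0.0
```

>>> {"name": "carry_out", "arguments": {"commands": [[0,0,0,0,0,0],[0,0,0,0,0,0],[0,0,0,0,0,0],[0,0,0,0,0,0],[0,0,0,0,0,0],[0,0,0,0,0,0],[0,0,0,0,0,0],[0,0,0,0,0,0]], "gripper": 1}}

```text
time_s: 21.35
tool_pos: [442.5, -169.3, 42.8]
orientation: [[0.233, 0.973, 0.0], [0.973, -0.233, 0.0], [0.0, 0.0, -1.0]]
ft_force: [-1.9, 1.1, 4.0]
opening: 19.4
grasp_force: 58.5
```

Run:
```python
from h import *
import itertools
s=telemetry.observe(); print(s["time_s"],s["tool_pos"],s["ft_force"],s["opening"])
# plate plane from rails/edges: side and top clouds, robust (RANSAC) in the vertical plane along ramp axis
c=[]
for n in("top","side"):
    p,d=optics.grab_frame(n); W=cloud(n,d); hsv=cv2.cvtColor(p,cv2.COLOR_RGB2HSV)
    r=W-np.array([477.4,352,30]); X=-.04*r[...,0]-.999*r[...,1]; Y=.999*r[...,0]-.04*r[...,1]; Z=r[...,2]
    m=(X>70)&(X<155)&(abs(Y)<75)&(Z>10)&(Z<110)&(abs(Y)>6); x,z=X[m],Z[m]
    if n=="side": pass
    g=np.random.default_rng(0); best=(0,)
    for _ in range(800):
        i=g.integers(0,len(x),2)
        if abs(x[i[0]]-x[i[1]])<25: continue
        k=(z[i[1]]-z[i[0]])/(x[i[1]]-x[i[0]]); b=z[i[0]]-k*x[i[0]]; inl=abs(z-k*x-b)<2.5
        if inl.sum()>best[0]: best=(inl.sum(),inl)
    l=np.polyfit(x[best[1]],z[best[1]],1); print(n,len(x),best[0],"angle",np.arctan(l[0]).round(4),"perp offset",l[1]*np.cos(np.arctan(l[0])))
    print(spot("ramp_tongue",n))
```

```text
21.35 [ 442.5 -169.3   42.8] [-1.9  1.1  4. ] 19.38728560506651
top 2612 1668 angle 0.487 perp offset 6.536119666374645
[(0.91, array([473.8, 192. , 121.9]))]
side 179 81 angle 0.5251 perp offset -4.250293834514253
[(0.7, array([468., 196., 123.]))]
```

Gripped at 19.4 mm, as expected for the post. The ramp angle checks at about 0.49. Next I'll turn the gauge parallel to the ramp axis and slide it to stop about 30 mm short of contact.

>>> {"name": "carry_out", "arguments": {"commands": [[0,-1,0,0,0,-0.065],[2,-3,0,0,0,-0.13],[10,-5,0,0,0,-0.195],[30,-6,0,0,0,-0.195],[55,-8,0,0,0,-0.195],[82,-11,0,0,0,-0.195],[110,-15,0,0,0,-0.195],[138,-19,0,0,0,-0.195],[166,-23,0,0,0,-0.195],[192,-26,0,0,0,-0.195],[215,-29,0,0,0,-0.195],[230,-31,0,0,0,-0.195]]}}

```text
time_s: 22.55
tool_pos: [466.4, 62.9, 42.7]
orientation: [[0.038, 0.999, 0.002], [0.999, -0.038, -0.001], [-0.001, 0.002, -1.0]]
ft_force: [-1.0, -5.0, 3.6]
opening: 19.3
grasp_force: 59.1
```

>>> {"name": "carry_out", "arguments": {"commands": [[0,0,0,0,0,0],[0,0,0,0,0,0],[0,0,0,0,0,0]]}}

```text
time_s: 22.8
tool_pos: [466.3, 61.9, 42.7]
orientation: [[0.04, 0.999, 0.002], [0.999, -0.04, 0.002], [0.002, 0.002, -1.0]]
ft_force: [0.5, 4.1, 3.1]
opening: 19.2
grasp_force: 59.6
```

Run:
```python
from h import *
s=telemetry.observe(); print(s["time_s"],s["tool_pos"],s["ft_force"],s["opening"])
for n in("top","side"):
    p,d=optics.grab_frame(n); save(n+"4",p)
    print(n,spot("gauge_ball",n),spot("gauge_grip",n),spot("ramp_tongue",n))
p,d=optics.grab_frame("wrist");save("w4",p)
```

```text
22.8 [466.3  61.9  42.7] [0.5 4.1 3.1] 19.188673539205237
top [(0.6, array([471.4, 209. ,  71.3])), (0.29, array([463.9,  55.6, 101.4]))] [(0.66, array([468. ,  54.9,  99.2]))] [(0.71, array([473.8, 192.9, 119.1]))]
side [(0.59, array([472.6, 204.8,  66.9]))] [(0.92, array([465.2,  54.7,  96.6]))] [(0.36, array([663.4, 141.7,   1.1]))]
```

View pics/w4.png

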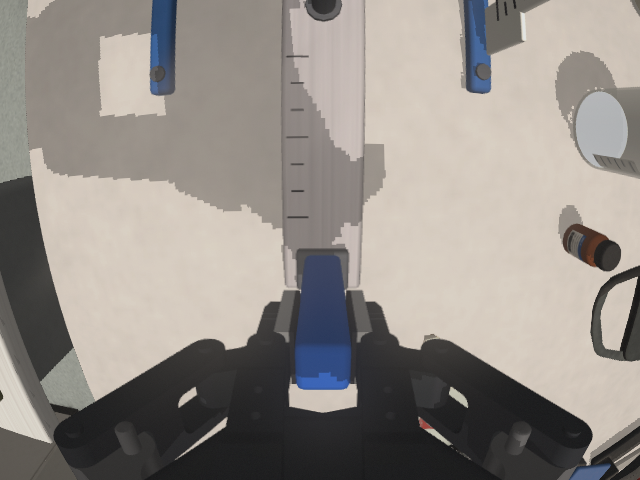

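The gauge foot lies midway between the rails (cols 163 and 477, foot centre 324). Advancing most of the remaining distance, then creeping.

>>> {"name": "carry_out", "arguments": {"commands": [[3,0,0,0,0,0],[7,0,0,0,0,0],[11,0,0,0,0,0],[15,0,0,0,0,0],[19,0,0,0,0,0],[22,0,0,0,0,0],[24,0,0,0,0,0],[25,0,0,0,0,0]]}}

```text
time_s: 23.92
tool_pos: [467.0, 84.9, 42.7]
orientation: [[0.04, 0.999, 0.0], [0.999, -0.04, -0.004], [-0.004, 0.0, -1.0]]
ft_force: [-0.9, -6.8, 6.5]
opening: 19.2
grasp_force: 59.7
```

>>> {"name": "carry_out", "arguments": {"commands": [[0.5,0,0,0,0,0],[1,0,0,0,0,0],[1.5,0,0,0,0,0],[2,0,0,0,0,0]]}}

```text
time_s: 24.25
tool_pos: [467.0, 86.6, 42.7]
orientation: [[0.04, 0.999, 0.0], [0.999, -0.04, -0.004], [-0.004, 0.0, -1.0]]
ft_force: [-0.1, -6.0, 5.7]
opening: 19.6
grasp_force: 59.7
```

>>> {"name": "carry_out", "arguments": {"commands": [[0.5,0,0,0,0,0],[1,0,0,0,0,0],[1.5,0,0,0,0,0],[2,0,0,0,0,0]]}}

```text
time_s: 24.58
tool_pos: [467.2, 88.6, 42.7]
orientation: [[0.04, 0.999, 0.0], [0.999, -0.04, -0.004], [-0.004, 0.001, -1.0]]
ft_force: [-0.2, -5.7, 5.4]
opening: 19.5
grasp_force: 59.7
```

Run:
```python
from h import *
s=telemetry.observe(); print(s["time_s"],s["tool_pos"],s["ft_force"],s["wrist_torque"])
for n in("top","side"):
    p,d=optics.grab_frame(n)
    print(n,spot("gauge_ball",n),spot("gauge_grip",n))
```

```text
24.5833 [467.2  88.6  42.7] [-0.2 -5.7  5.4] [-0.6 -0.2 -0.1]
top [] [(0.77, array([465.8,  82.3,  96.9]))]
side [(0.61, array([472.4, 235.1,  64.4]))] [(0.7, array([475. , 350.1,  36.8])), (0.61, array([468. ,  80.5,  98. ]))]
```

>>> {"name": "carry_out", "arguments": {"commands": [[0.7,0,-0.1,0,0,0],[1.4,0,-0.2,0,0,0],[2.1,0,-0.2,0,0,0],[2.8,0,-0.2,0,0,0]]}}

```text
time_s: 25.22
tool_pos: [467.1, 91.5, 42.7]
orientation: [[0.04, 0.999, 0.0], [0.999, -0.04, -0.004], [-0.004, 0.0, -1.0]]
ft_force: [-0.0, -5.6, 5.9]
opening: 19.2
grasp_force: 59.7
```

>>> {"name": "carry_out", "arguments": {"commands": [[0.5,0,0,0,0,0],[1,0,0,0,0,0],[1.5,0,0,0,0,0]]}}

```text
time_s: 25.47
tool_pos: [467.1, 93.0, 42.7]
orientation: [[0.04, 0.999, -0.0], [0.999, -0.04, -0.004], [-0.004, 0.0, -1.0]]
ft_force: [-0.0, -6.1, 5.3]
opening: 19.6
grasp_force: 59.7
```

>>> {"name": "carry_out", "arguments": {"commands": [[0.5,0,0,0,0,0],[1,0,0,0,0,0],[1.5,0,0,0,0,0]]}}

```text
time_s: 25.72
tool_pos: [467.2, 94.5, 42.7]
orientation: [[0.04, 0.999, 0.0], [0.999, -0.04, -0.004], [-0.004, 0.0, -1.0]]
ft_force: [0.4, -5.6, 5.1]
opening: 19.2
grasp_force: 59.7
```

>>> {"name": "carry_out", "arguments": {"commands": [[0.5,0,0,0,0,0],[1,0,0,0,0,0],[1.4,0,0,0,0,0]]}}

```text
time_s: 25.97
tool_pos: [467.2, 95.9, 42.7]
orientation: [[0.04, 0.999, 0.0], [0.999, -0.04, -0.004], [-0.004, 0.0, -1.0]]
ft_force: [-1.5, -6.5, 5.9]
opening: 19.6
grasp_force: 59.7
```

>>> {"name": "carry_out", "arguments": {"commands": [[0.5,0,0,0,0,0],[1,0,0,0,0,0]]}}

```text
time_s: 26.13
tool_pos: [467.3, 96.9, 42.7]
orientation: [[0.04, 0.999, -0.0], [0.999, -0.04, -0.004], [-0.004, 0.0, -1.0]]
ft_force: [0.0, -5.3, 4.6]
opening: 19.0
grasp_force: 59.7
```

>>> {"name": "carry_out", "arguments": {"commands": [[0.5,0,0,0,0,0],[1,0,0,0,0,0]]}}

```text
time_s: 26.3
tool_pos: [467.3, 97.9, 42.7]
orientation: [[0.04, 0.999, -0.0], [0.999, -0.04, -0.004], [-0.004, 0.0, -1.0]]
ft_force: [-0.9, -6.6, 5.2]
opening: 19.6
grasp_force: 59.7
```

>>> {"name": "carry_out", "arguments": {"commands": [[0.4,0,0,0,0,0],[0.8,0,0,0,0,0]]}}

```text
time_s: 26.47
tool_pos: [467.3, 98.7, 42.7]
orientation: [[0.04, 0.999, -0.0], [0.999, -0.04, -0.004], [-0.004, 0.0, -1.0]]
ft_force: [-0.9, -6.0, 5.1]
opening: 19.2
grasp_force: 59.7
```

>>> {"name": "carry_out", "arguments": {"commands": [[0.4,0,0,0,0,0],[0.8,0,0,0,0,0]]}}

```text
time_s: 26.63
tool_pos: [467.4, 99.5, 42.7]
orientation: [[0.04, 0.999, -0.0], [0.999, -0.04, -0.004], [-0.004, 0.0, -1.0]]
ft_force: [-0.4, -5.7, 5.5]
opening: 19.4
grasp_force: 59.7
```

Run:
```python
from h import *
s=telemetry.observe(); print(s["time_s"],s["tool_pos"],s["ft_force"],s["wrist_torque"])
for k in range(2):
  for n in("top","side"):
    p,d=optics.grab_frame(n); save(n+"5",p)
    print(n,spot("gauge_ball",n),spot("gauge_grip",n))
```

```text
26.6333 [467.4  99.5  42.7] [-0.4 -5.7  5.5] [-0.6 -0.2 -0.1]
top [(0.47, array([470.7, 194.6, 119.7]))] [(0.76, array([468.4,  91.5,  97.7])), (0.48, array([474.9, 354.5,  32.4]))]
side [(0.89, array([471.4, 245.3,  67. ]))] [(0.93, array([470. ,  90.4,  96. ]))]
top [] [(0.56, array([466.5,  93.4,  98.7]))]
side [(0.65, array([473.8, 243.1,  66.5])), (0.42, array([475.4, 348.3,  33.9]))] [(0.79, array([470.2,  89.4,  96.8]))]
```

>>> {"name": "carry_out", "arguments": {"commands": [[0.4,0,0,0,0,0],[0.8,0,0,0,0,0]]}}

```text
time_s: 27.4
tool_pos: [467.4, 100.2, 42.7]
orientation: [[0.04, 0.999, -0.0], [0.999, -0.04, -0.004], [-0.004, 0.0, -1.0]]
ft_force: [-0.7, -5.9, 5.4]
opening: 18.9
grasp_force: 59.7
```

>>> {"name": "carry_out", "arguments": {"commands": [[0.4,0,0,0,0,0],[0.8,0,0,0,0,0]]}}

```text
time_s: 27.57
tool_pos: [467.5, 101.1, 42.8]
orientation: [[0.04, 0.999, 0.0], [0.999, -0.04, -0.004], [-0.004, 0.0, -1.0]]
ft_force: [-0.3, -6.0, 5.3]
opening: 19.0
grasp_force: 59.7
```

>>> {"name": "carry_out", "arguments": {"commands": [[0.4,0,0,0,0,0],[0.8,0,0,0,0,0]]}}

```text
time_s: 27.73
tool_pos: [467.5, 101.8, 42.8]
orientation: [[0.04, 0.999, 0.0], [0.999, -0.04, -0.004], [-0.004, 0.0, -1.0]]
ft_force: [-0.4, -6.1, 4.9]
opening: 19.7
grasp_force: 59.7
```

>>> {"name": "carry_out", "arguments": {"commands": [[0.4,0,0,0,0,0],[0.8,0,0,0,0,0]]}}

```text
time_s: 27.9
tool_pos: [467.5, 102.7, 42.7]
orientation: [[0.04, 0.999, -0.0], [0.999, -0.04, -0.004], [-0.004, 0.0, -1.0]]
ft_force: [-1.3, -5.7, 5.5]
opening: 19.3
grasp_force: 59.7
```

>>> {"name": "carry_out", "arguments": {"commands": [[0.4,0,0,0,0,0],[0.8,0,0,0,0,0]]}}

```text
time_s: 28.07
tool_pos: [467.5, 103.4, 42.7]
orientation: [[0.04, 0.999, -0.0], [0.999, -0.04, -0.004], [-0.004, 0.0, -1.0]]
ft_force: [-1.2, -5.6, 5.7]
opening: 19.2
grasp_force: 59.7
```

>>> {"name": "carry_out", "arguments": {"commands": [[0.4,0,0,0,0,0],[0.8,0,0,0,0,0]]}}

```text
time_s: 28.23
tool_pos: [467.6, 104.3, 42.7]
orientation: [[0.04, 0.999, -0.0], [0.999, -0.04, -0.004], [-0.004, 0.0, -1.0]]
ft_force: [-1.2, -6.2, 5.4]
opening: 18.6
grasp_force: 59.7
```

>>> {"name": "carry_out", "arguments": {"commands": [[0.4,0,0,0,0,0],[0.8,0,0,0,0,0]]}}

```text
time_s: 28.4
tool_pos: [467.6, 105.0, 42.7]
orientation: [[0.04, 0.999, -0.0], [0.999, -0.04, -0.004], [-0.004, 0.0, -1.0]]
ft_force: [-0.2, -6.6, 5.5]
opening: 19.4
grasp_force: 59.7
```

>>> {"name": "carry_out", "arguments": {"commands": [[0.4,0,0,0,0,0],[0.7,0,0,0,0,0]]}}

```text
time_s: 28.57
tool_pos: [467.6, 105.8, 42.7]
orientation: [[0.04, 0.999, -0.0], [0.999, -0.04, -0.004], [-0.004, 0.0, -1.0]]
ft_force: [-1.1, -6.7, 5.4]
opening: 18.9
grasp_force: 59.7
```

>>> {"name": "carry_out", "arguments": {"commands": [[0.4,0,0,0,0,0],[0.7,0,0,0,0,0]]}}

```text
time_s: 28.73
tool_pos: [467.7, 106.2, 42.7]
orientation: [[0.04, 0.999, -0.0], [0.999, -0.04, -0.004], [-0.004, 0.0, -1.0]]
ft_force: [-0.8, -7.4, 6.2]
opening: 19.0
grasp_force: 59.7
```

>>> {"name": "carry_out", "arguments": {"commands": [[0.2,0,0,0,0,0],[0.3,0,0,0,0,0]]}}

```text
time_s: 28.9
tool_pos: [467.7, 106.3, 42.8]
orientation: [[0.04, 0.999, -0.0], [0.999, -0.04, -0.005], [-0.005, 0.0, -1.0]]
ft_force: [-0.6, -8.6, 5.3]
opening: 19.1
grasp_force: 59.7
```

>>> {"name": "carry_out", "arguments": {"commands": [[0.2,0,0,0,0,0],[0.3,0,0,0,0,0]]}}

```text
time_s: 29.07
tool_pos: [467.7, 106.3, 42.8]
orientation: [[0.04, 0.999, -0.0], [0.999, -0.04, -0.005], [-0.005, 0.0, -1.0]]
ft_force: [-0.6, -9.2, 5.4]
opening: 19.6
grasp_force: 59.7
```

Contact: the tool has stopped at y 106.3, with about 3 N above the drag baseline. The implied ball position puts its centre about 13 mm below the plate, inside the expected 11 to 17 mm. Letting go and retreating straight up.

>>> {"name": "carry_out", "arguments": {"commands": [[0,0,0,0,0,0],[0,0,0,0,0,0],[0,0,0,0,0,0],[0,0,0,0,0,0],[0,0,0,0,0,0],[0,0,-8,0,0,0],[0,0,-20,0,0,0],[0,0,-40,0,0,0],[0,0,-70,0,0,0],[0,0,-100,0,0,0],[0,0,-120,0,0,0],[0,0,-120,0,0,0]], "gripper": -1}}

```text
time_s: 30.07
tool_pos: [471.4, 109.6, 170.2]
orientation: [[0.04, 0.999, 0.012], [0.999, -0.04, 0.002], [0.002, 0.012, -1.0]]
ft_force: [0.3, -0.3, 1.5]
opening: 85.4
grasp_force: 0.0
```

Run:
```python
from h import *
s=telemetry.observe(); print(s["time_s"],s["tool_pos"],s["ft_force"],s["opening"])
ims=[]
for n in("top","side"):
    p,d=optics.grab_frame(n); ims.append(p)
    for k in("gauge_ball","gauge_grip","ramp_tongue","tin","notes"): print(n,k,spot(k,n))
save("fin",np.hstack([cv2.resize(ims[0][170:320,140:340],(400,300)),cv2.resize(ims[1][180:280,240:373],(400,300))]))
```

```text
30.0667 [471.4 109.6 170.2] [ 0.3 -0.3  1.5] 85.38972523464308
top gauge_ball []
top gauge_grip [(0.76, array([465.3, 103. ,  96.8]))]
top ramp_tongue [(0.84, array([475.8, 190.5, 119.2])), (0.68, array([465. , 100.3, 100.6]))]
top tin [(0.75, array([516.6, 317.4,  56. ]))]
top notes [(0.87, array([433.5, 252.9,  86.6]))]
side gauge_ball [(0.88, array([475.5, 250.5,  67.1]))]
side gauge_grip [(0.95, array([469.1, 100.7,  94.8]))]
side ramp_tongue [(0.89, array([467.8, 197.6, 120.2]))]
side tin [(0.54, array([510.9, 318. ,  54.9]))]
side notes [(0.37, array([429.1, 254.8,  87.4]))]
```

View pics/fin.png

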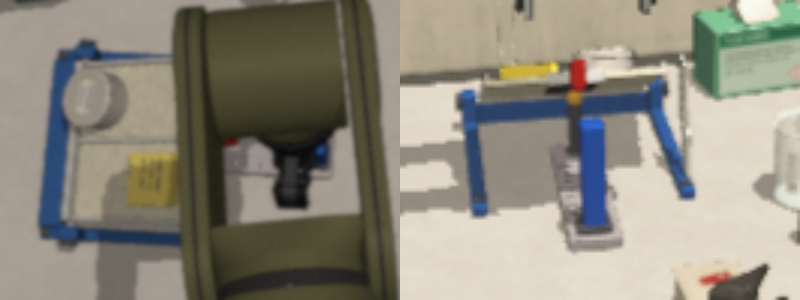

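The tin lies at the lip (left view 90, 98). The notes are still in place (153, 180). The gauge stands under the raised ramp with its ball at the shoe (right view 573, 98), and the gripper is clear. Handing in.

>>> {"name": "carry_out", "arguments": {"commands": [[0,0,-30,0,0,0],[0,0,-40,0,0,0],[0,0,-40,0,0,0],[0,0,-40,0,0,0]]}}

```text
time_s: 31.0
tool_pos: [468.3, 109.1, 203.3]
orientation: [[0.04, 0.999, 0.003], [0.999, -0.04, 0.001], [0.001, 0.003, -1.0]]
ft_force: [-0.2, 0.6, -0.6]
opening: 85.2
grasp_force: 0.0
```

```bash
python3 -c "
from plant import close_job
print(close_job())"
```

```text
the job is handed in; nothing more can be done
None
```

Job handed in at 31 s: the tin slid to the lip at about 0.487 rad, the ramp was left at about 0.49–0.50 rad (one extra 0.01 rad step went in before I saw the slide), the notes stayed put, and the gauge ball was left bearing on the shoe at about 3 N of push over its drag.

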